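# Slide the can-end board home and turn its keeper

### The arm

A 6-joint arm with a two-finger parallel gripper is mounted at the origin on a cart in front of the work surface, level with it; the furniture and walls round the work are solid. World frame = base frame: x ahead of the robot, y to its left, z up, the work surface at z = 0. Lengths are in m, angles in rad, forces in N, time in s.
With the tool pointing down it reaches from about 0.35 to 0.975 m from the base axis. Payload 4.9 kg.
Tool frame: the origin (TCP) lies at the very end of the fingers, on their centre line; the grasp point (between the pads) lies 19 mm behind it (grasp_offset is the distance from the TCP to the grasp point, in m); x points along the fingers, y is the direction in which the jaws open and shut, and the axes are right-handed (so a half turn about x gives the same grasp; the last joint's range is limited). The gripper opens to 85 mm and grips with 20 to 120 N. Pads are 22 mm wide; open, the fingers measure 114 mm over their backs; the gripper's body (76 mm by 85 mm) begins 54 mm behind the grasp point. The pads swing forward as they close: fully open they stand 13 mm farther back than shut.
Start: joints at [-1.319, 0.053, 1.613, -0, 1.476, -0.119], TCP at [0.226, -0.583, 0.231] pointing down, gripper open.
Joint ranges: [-3.01, 3.01], [-1.01, 2.22], [0.06, 2.58], [-1.02, 4.17], [0.09, 2.62], [-3.14, 3.14]. Speed limits (rad/s): [2.57, 2.57, 3.14, 3.14, 3.14, 3.14].

### API

Orientations are given as a rotation vector (axis times angle).
In Python, from station import get_obs, get_image, camera_model, finish_job, grasp_offset gives the robot as it stands.
- The arm moves only by the shell command python3 -m crank 'ROWS' [OPENING] [FORCE]. ROWS is JSON, a list that holds one entry, the list of rows, each a list of 4 numbers: the shift along the world's x, y, z in m, then the turn about the world's z in degrees. In form: [[[dx, dy, dz, turn], ...]]. A call has 1 to 5 rows; each row is the pose to reach, as a shift and turn from the pose commanded when the call began; what a row does not reach only later rows make up. A row lasts 1/12 s, in which the tool goes at most 41.7 mm and 7.16 degrees, less where a joint would pass 70% of its speed; a pose out of reach is approached as far as the arm can. A call with a gripper value outside its range is refused whole. OPENING is the opening, from 0 (shut) to 1 (fully open), set as the call begins (- or left out, the last holds). The fingers move at their own pace and stop on an object; FORCE is the grip in N (left out, the last holds). Time passes only in rows, so rows that repeat a pose let the fingers close. It gives the time, the measured TCP pose, the force and the opening at its end, in the units of the state.
- get_obs(): the state, without advancing time (a new reading comes with each control period).
- get_image(name): name is "scene" or "side" or "wrist"; returns (picture, depth): 420x560x3 uint8, red, green, blue; 420x560 float32, m along the optical axis (not along the pixel's ray), 0 where there is no reading.
- camera_model(name): a dict with "fx", "fy", "cx", "cy" (pixels), "xyz" and "attitude" of the camera in the world. Camera axes: x right, y down, z forward; pixel columns grow to the right and rows downward; lengths in m; the calibration is good to about 2 mm. A picture is of the moment at which its call begins: read the wrist's pose just before it. camera_model takes no time and is no camera call; for the wrist camera it gives the pose at the moment of the call.
- finish_job(): hands the job in, once; it reports no verdict.
The state is a dict: "t": time; "q": joint angles; "dq": joint speeds; "effort": joint torques, N m; "tool_pos": TCP position; "tool_rot": TCP orientation; "contact_force": force on the tool from outside, world axes, zero at the start; "wrist_torque": the same for the moment, N m; "opening": finger opening in m.
Only numpy, scipy, OpenCV 4.12 (cv2) and the standard library are available. Lean on these libraries where they do the work, as an engineer would, in place of code of your own. Each camera call takes 0.05 s, during which the arm holds its last target.

### The job

With your fingertips, push the dark wooden board that carries the gold can ends along its guide rails, by its blue end, until you feel it drop into its locating notch. Then push the red keeper bar all the way round by its black knob, so that it lies across the top of the board. Only push: do not lift or tip the board, keep your fingers off the can ends it carries, and leave everything else on the table where it stands.

Things in the scene. Friction and masses are not known exactly. Their poses are not given: they have to be found in the camera images.
- guide: Fixed aluminium guide, 116 x 320 mm: two side fences (tops 35 mm above the table, 91 mm apart inside), white rails between them (tops 20 mm above the table). Origin: centre of its underside, on the table. Its y axis lies along the rails, its x axis across them, away from the robot. The board slides toward -y, to the robot's right. Its feet drop into rail notches 7 mm deep with blue floors.
- board: Loose dark wooden board, 88 x 150 (along y) x 12 mm, 0.6 to 0.9 kg, on four feet between the fences with 1.5 mm play each side. Origin: centre of the wood's underside; +y runs to its blue end. The underside is 28 mm above the table on the rails, 21 mm when dropped in. Six pins stand 9 mm above the wood. Sliding takes 2 to 8 N; once dropped it stops dead, and over about 15 N there could tip it.
- push_face (a point): Centre of the outer (+y) face of the board's blue end plate; push here toward the guide's -y. The plate is 88 mm wide, 12 mm thick and 34 mm tall from the underside of the wood. This point is 75 mm to +y of the board's origin and 17 mm above its underside. The space behind it, between the fences and above the rails, is free.
- notch (a point): Point fixed to the guide where the board's origin lies when it has dropped in: 70 mm to -y of the guide's origin, 21 mm above the table. The dropped board may rest up to 4 mm either side of it along the rails.
- keeper (a joint): Angle of the red keeper bar about its upright pivot, 0 to 1.571 rad; it stays where it is left (under 2 N at the knob). At 0 it points to the guide's -y, beside the rails; it swings counter-clockwise seen from above; at 1.571, its stop, it points to +x, across the front of the board. Its underside is 36.5 mm above the table: it passes over the board (top then at 33 mm) only when that has dropped in.
- keeper_pivot (a point): Pivot of the keeper, at the underside of its bar, 36.5 mm above the table; in the guide's frame at x = -66 mm, y = -128 mm, outside the fence on the robot's side.
- keeper_knob (a point): Middle of the upright black knob at the end of the keeper bar, 70 mm from the pivot; the knob is 14 mm in diameter and stands from 42 to 78 mm above the table (this point 60 mm).
- ends: Loose stack of gold can ends on the board, 65 mm in diameter, 18 mm high, within the six pins. Origin: centre of its underside, 5 mm to the board's +y of the board's origin, on top of the wood.
- can_full: Bystander: sage-green tall can, 66x66x159 mm, standing right of the guide. Origin: centre of its underside.
- jar: Bystander: clear sample jar with black lid, 62x62x92 mm, right of the guide. Origin: centre of its underside.
- tape: Bystander: roll of blue tape, 66x66x19 mm, left of the guide. Origin: centre of its underside.
- spare: Bystander: spare stack of gold can ends, 66x66x43 mm, on the table left of the guide. Behind it, above the left sink, stands the tall can filler, whose nozzles overhang the table (x over 0.57 m, y over 0.29 m, from 0.13 m up): come in from the left in front of them. Origin: centre of its underside.
- marker: Bystander: blue marker pen, 15x130x15 mm, lying behind the guide. Origin: centre of its underside.
- bolt: Bystander: steel bolt standing on its head, 16x18x41 mm, behind the guide. Origin: centre of its underside.
Mind the look-alikes: they are no part of the job. There is more than one size of the ends; the one meant has the size given above.

How it is judged:
On the way, in this order (a step that is already met when the one before it is completed fails the run):
1. the board has dropped into its notches, keeper still open (z of board in the frame of guide between 0.018 and 0.0235 m and y of board in the frame of guide between -0.078 and -0.062 m and angle between board's own z axis and vertical below 0.035 rad and value of joint keeper below 1 rad), for 0.2 s.
2. the keeper is turned across the board (z of board in the frame of guide between 0.018 and 0.0235 m and y of board in the frame of guide between -0.078 and -0.062 m and angle between board's own z axis and vertical below 0.035 rad and value of joint keeper above 1.4 rad), for 0.2 s.
At the end, for the whole second after the job is handed in: The board lies level in its notches (underside 18 to 23.5 mm above the guide's underside, within 8 mm of the notch point along the rails), the keeper is at 1.4 rad or more, the can ends lie within the pins, and all is at rest (all of step 2 and x of ends in the frame of board between -0.008 and 0.008 m and y of ends in the frame of board between -0.003 and 0.013 m and z of ends in the frame of board below 0.017 m and angle between ends's own z axis and vertical below 0.1 rad and linear speed of each of board, ends below 0.01 m/s); the robot touches nothing.
It fails at once if the board is lifted off its rails or tipped (z of board in the frame of guide above 0.04 m or angle between board's own z axis and vertical above 0.25 rad).
It fails at once if the arm or the body of the gripper (not the fingers) pushes the board or the keeper (contact force between the arm and board above 2 N or contact force between the arm and keeper above 2 N).
It fails at once if the fingers touch the can ends on the board (contact force between the fingers and ends above 0.5 N).
It fails at once if the can ends leave their place between the pins (not (x of ends in the frame of board between -0.008 and 0.008 m and y of ends in the frame of board between -0.003 and 0.013 m and z of ends in the frame of board below 0.025 m)).
It fails at once if a bystander is moved by more than 20 mm (distance of any of can_full, jar, tape, spare, marker, bolt from where it was at the start of the episode above 0.02 m).
It also fails if it takes over 54 s, if anything falls off the work surface, if the arm or the gripper's body presses on something with over 40 N, if the wrist force passes 120 N, or if a joint passes its speed limit or range.

## Working session

There is one attempt and no reset: what is moved stays moved. The work goes in short steps, Python scripts to look and compute and a shell command to move; the robot and the scene stay as the last step left them, time stands still between calls to the robot, and variables do not carry over. Pictures are saved under pics/ and viewed, and the job is handed in when it is done.

```bash
mkdir -p pics; ls
python3 - <<'E'
from station import *
import cv2
o=get_obs();print({k:o[k] for k in('t','q','tool_pos','tool_rot','contact_force','opening')},grasp_offset)
for n in('scene','side','wrist'):
    print(n,camera_model(n))
    p,d=get_image(n);cv2.imwrite(f'pics/{n}0.png',p[:,:,::-1]);
    import numpy as np;np.save(f'pics/{n}0d.npy',d)
E
```

```text
pics
{'t': 0.0, 'q': array([-1.31901265e+00,  5.33405591e-02,  1.61428683e+00, -1.24900641e-05,
        1.47597822e+00, -1.18995383e-01]), 'tool_pos': array([ 0.22630925, -0.58192934,  0.2300774 ]), 'tool_rot': array([ 2.01957347,  0.38084917, -2.0198734 ]), 'contact_force': array([ 0.04015423, -0.22677413, -1.36614035]), 'opening': 0.0855498449289608} 0.0187
scene {'fx': 437.5931710170593, 'fy': 437.5931710170593, 'cx': 277.36742402451097, 'cy': 209.56390145522022, 'xyz': array([0.3263841 , 0.57729143, 0.86459977]), 'attitude': array([-0.59060332,  2.74319854, -1.00970306])}
side {'fx': 489.4368396645239, 'fy': 489.4368396645239, 'cx': 269.0127084435361, 'cy': 209.94083945784323, 'xyz': array([0.49516487, 1.11628234, 0.63982937]), 'attitude': array([-0.13732388,  2.61060366, -1.66455269])}
wrist {'fx': 371.90927645710997, 'fy': 371.90927645710997, 'cx': 274.6588908426075, 'cy': 207.057255689149, 'xyz': array([ 0.30344735, -0.55213132,  0.37283022]), 'attitude': array([ 2.36177744, -1.61521629, -0.26705412])}
```

View pics/scene0.png

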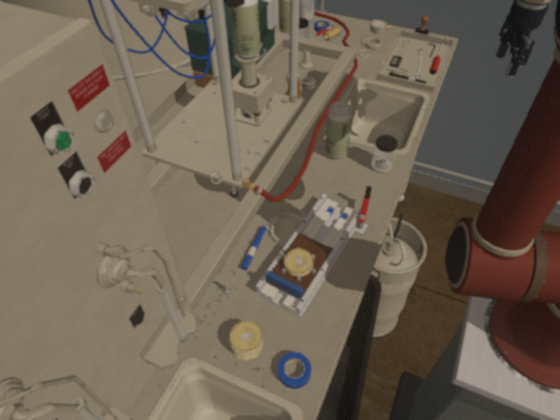

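View pics/side0.png

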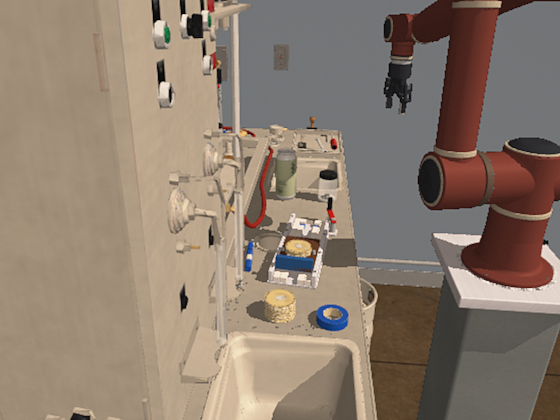

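View pics/wrist0.png

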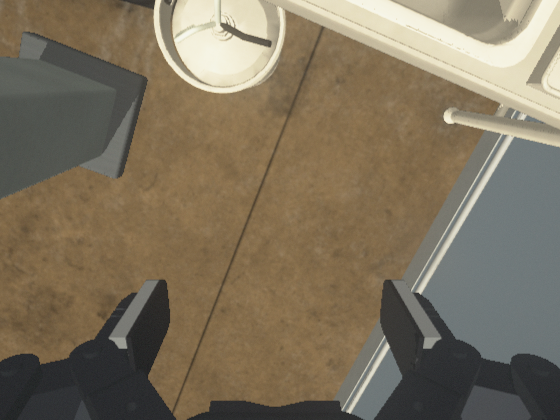

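The scene view shows the guide around (310,250), with the board's blue end at (285,285), the red keeper at (364,208) and its black knob at (368,190). Bystanders are the tape (295,370), spare stack (247,340), marker (255,247), can (338,130) and jar (384,152). The arm starts far to the right. Next I'll zoom in and measure.

```bash
cat > h.py <<'E'
import numpy as np,cv2
from scipy.spatial.transform import Rotation as R
from station import *
def cloud(d,m):
    v,u=np.mgrid[:420,:560]
    P=np.dstack([(u-m['cx'])/m['fx']*d,(v-m['cy'])/m['fy']*d,d])
    return P@R.from_rotvec(m['attitude']).as_matrix().T+m['xyz']
def ray(u,v,z,m):
    r=R.from_rotvec(m['attitude']).as_matrix()@np.array([(u-m['cx'])/m['fx'],(v-m['cy'])/m['fy'],1])
    return m['xyz']+r*(z-m['xyz'][2])/r[2]
E
python3 - <<'E'
from h import *
for n,(a,b,c,e) in {'scene':(180,400,220,400),'side':(190,340,220,380)}.items():
    p=cv2.imread(f'pics/{n}0.png');d=np.load(f'pics/{n}0d.npy');W=cloud(d,camera_model(n))
    cv2.imwrite(f'pics/{n}_z.png',cv2.resize(p[a:b,c:e],None,fx=3.6 if n=='scene' else 4,fy=3.6 if n=='scene' else 4,interpolation=cv2.INTER_CUBIC)[:600,:800])
    hsv=cv2.cvtColor(p,cv2.COLOR_BGR2HSV)
    for nm,lo,hi in(('blue',(105,120,40),(125,255,255)),('red',(0,150,80),(8,255,255))):
        k=cv2.inRange(hsv,lo,hi);k[:a-20]=0
        N,l,s,cc=cv2.connectedComponentsWithStats(k)
        for i in range(1,N):
            if s[i,4]>25:
                w=W[(l==i)&(d>0)]
                print(n,nm,s[i],cc[i].round(),'med',np.median(w,0).round(3),'lo',np.percentile(w,5,0).round(3),'hi',np.percentile(w,95,0).round(3))
E
```

```text
scene blue [253 227  12  20  88] [259. 237.] med [0.645 0.017 0.014] lo [ 0.639 -0.012  0.011] hi [0.65  0.041 0.016]
scene blue [243 256   8  12  60] [246. 261.] med [0.639 0.093 0.014] lo [0.634 0.079 0.012] hi [0.645 0.108 0.017]
scene blue [267 273  35  19 117] [285. 282.] med [0.523 0.133 0.061] lo [0.488 0.127 0.059] hi [0.561 0.138 0.064]
scene blue [278 353  32  35 491] [294. 371.] med [0.436 0.288 0.019] lo [0.412 0.252 0.014] hi [0.467 0.309 0.021]
scene red [100 160  16  12 103] [106. 164.] med [0.666 0.325 0.515] lo [0.665 0.315 0.51 ] hi [0.666 0.331 0.524]
scene red [262 160  47  42 276] [287. 186.] med [ 0.642 -0.158  0.016] lo [ 0.633 -0.268  0.01 ] hi [ 0.675 -0.084  0.055]
scene red [514 182  46  67 648] [540. 217.] med [0.161 0.072 0.386] lo [0.152 0.064 0.328] hi [0.167 0.078 0.444]
scene red [360 198   9  17  87] [364. 206.] med [ 0.436 -0.158  0.042] lo [ 0.429 -0.183  0.04 ] hi [ 0.442 -0.133  0.045]
scene red [541 235  19  59 759] [552. 266.] med [0.099 0.062 0.285] lo [0.084 0.016 0.254] hi [0.113 0.083 0.298]
scene red [ 467  243   67   50 2047] [500. 271.] 
[... 558 characters left out ...]
31  26 485] [332. 319.] med [0.439 0.301 0.02 ] lo [0.412 0.256 0.004] hi [0.467 0.312 0.023]
side red [244 170  23  58 288] [259. 205.] med [ 0.65  -0.218  0.018] lo [ 0.633 -0.514  0.013] hi [ 0.671 -0.087  0.042]
side red [ 443  170   43   32 1227] [464. 185.] med [0.171 0.109 0.253] lo [0.129 0.096 0.221] hi [0.21  0.121 0.28 ]
side red [ 491  170   69   45 2107] [529. 187.] med [0.009 0.065 0.24 ] lo [-0.044  0.051  0.183] hi [0.092 0.084 0.273]
side red [327 209   8  10  39] [330. 213.] med [ 0.438 -0.156  0.044] lo [ 0.43  -0.179  0.041] hi [ 0.443 -0.134  0.046]
side red [ 471  218   82   70 2497] [524. 260.] med [-0.012  0.067  0.037] lo [-0.077  0.043  0.009] hi [0.056 0.101 0.141]
```

View pics/scene_z.png

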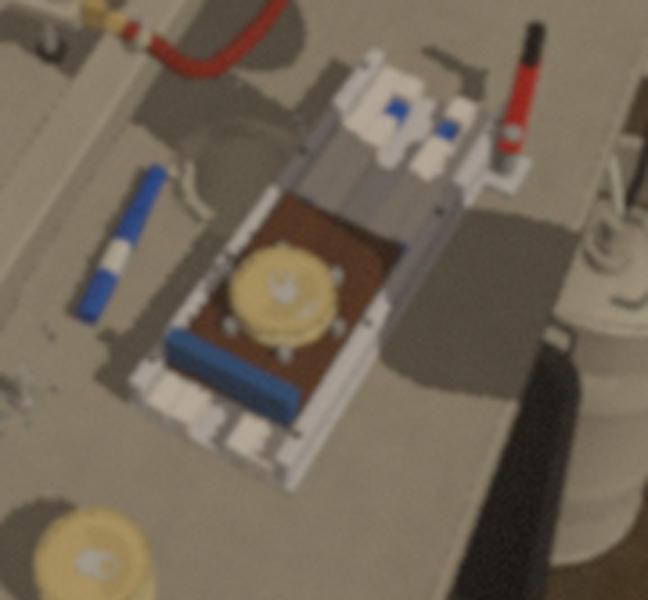

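View pics/side_z.png

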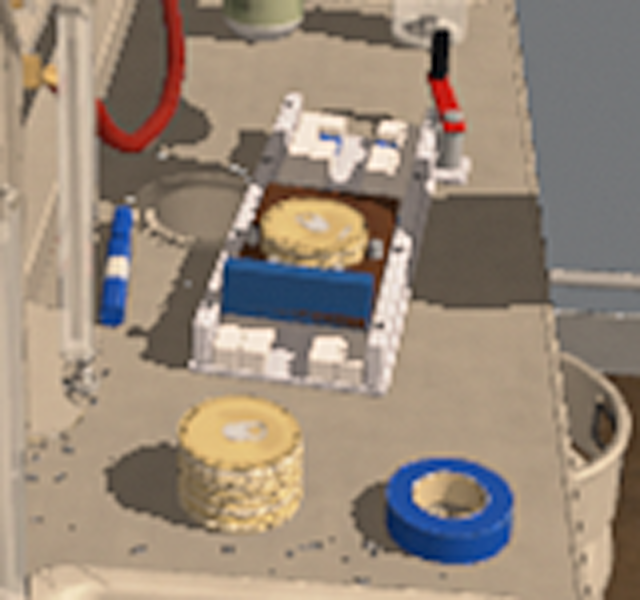

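Run:
```python
from h import *
for n in('scene','side'):
    p=cv2.imread(f'pics/{n}0.png');d=np.load(f'pics/{n}0d.npy');m=camera_model(n);W=cloud(d,m)
    hsv=cv2.cvtColor(p,cv2.COLOR_BGR2HSV)
    k=cv2.inRange(hsv,(105,120,40),(125,255,255))>0
    b=k&(W[...,0]>.45)&(W[...,0]<.6)&(W[...,1]>.1)&(W[...,1]<.18)&(W[...,2]>.03)
    w=W[b];a=np.polyfit(w[:,0],w[:,1],1);print(n,'plate dy/dx',a,'xr',w[:,0].min(),w[:,0].max(),'z',w[:,2].max(),'n',len(w))
    # fence tops
    roi=(W[...,0]>.42)&(W[...,0]<.62)&(W[...,1]>-.2)&(W[...,1]<.24)&(abs(W[...,2]-.035)<.005)&~b
    q=W[roi]
    for y in np.arange(-.18,.24,.03):
        s=q[abs(q[:,1]-y)<.015]
        if len(s): print(round(y,2),len(s),np.histogram(s[:,0],bins=np.arange(.42,.63,.01))[0])
    # black knob
    v=(hsv[...,2]<60)&(W[...,0]>.38)&(W[...,0]<.48)&(W[...,1]>-.26)&(W[...,1]<-.12)&(W[...,2]>.035)&(W[...,2]<.09)
    print('knob',v.sum(),np.median(W[v],0),W[v].min(0),W[v].max(0),[ (np.where(v)[1].mean(),np.where(v)[0].mean())])
```

```text
scene plate dy/dx [-0.11748426  0.19442553] xr 0.4837173095372333 0.5665763211961525 z 0.06525659130241757 n 117
-0.18 4 [0 2 1 0 0 0 0 0 0 0 0 0 1 0 0 0 0 0 0 0]
-0.15 57 [ 2  2 19  0  0  0  0  0  0  0  0  3 31  0  0  0  0  0  0  0]
-0.12 93 [ 4  9 33  7  0  0  0  0  0  0  0  0 28 12  0  0  0  0  0  0]
-0.09 84 [ 0  0 23 21  0  0  0  0  0  0  0  0 17 23  0  0  0  0  0  0]
-0.06 89 [ 0  0  7 37  0  0  0  0  0  0  0  0  2 40  3  0  0  0  0  0]
-0.03 99 [ 0  0  0 42  9  0  0  0  0  0  0  1  1 29 17  0  0  0  0  0]
0.0 318 [ 0  0  0 23 37 22 24 23 26 24 33 26 24 26 30  0  0  0  0  0]
0.03 259 [ 0  0  0  9 48 37 33 19 13  5  8  6 14 24 39  4  0  0  0  0]
0.06 170 [ 0  0  0  0 42 44 19  3  0  0  0  0  0 10 31 21  0  0  0  0]
0.09 261 [ 0  0  0  0 24 54 31 27  3  7 10  8  7 24 26 40  0  0  0  0]
0.12 220 [ 0  0  0  0  5 53 34 15 12 11 11 11 11 13 12 23  9  0  0  0]
0.15 160 [ 0  0  0  0  0 47 28  6  9  9 11  5  5  0  0 27 13  0  0  0]
0.18 2 [0 0 0 0 0 1 1 0 0 0 0 0 0 0 0 0 0 0 0 0]
knob 37 [ 0.43952362 -0.18415222  0.06385004] [ 0.43493296 -0.18888679  0.04794277] [ 0.44384575 -0.18047683
[... 491 characters left out ...]
 3 19  5  0  0  0  0  0  0  0  0 16  5  0  0  0  0  0]
0.0 51 [ 0  0  0 11 15  1  1  0  0  0  1  1  1  8 12  0  0  0  0  0]
0.03 52 [ 0  0  0  4 21  3  0  0  0  0  0  0  0  5 18  1  0  0  0  0]
0.06 56 [ 0  0  0  1 21  8  0  0  0  0  0  0  0  1 18  7  0  0  0  0]
0.09 45 [ 0  0  0  0 15 15  1  0  0  0  0  0  0  1  1 12  0  0  0  0]
0.12 59 [ 0  0  0  0 12 19  2  0  0  0  0  1  0  0  1 23  1  0  0  0]
0.15 121 [ 0  0  0  0  0 29 13 15 13  9  7  1  0  0  0 26  8  0  0  0]
0.18 12 [0 0 0 0 0 7 5 0 0 0 0 0 0 0 0 0 0 0 0 0]
knob 45 [ 0.44083954 -0.18235424  0.06096672] [ 0.43509691 -0.18883993  0.04374685] [ 0.44614087 -0.17700201  0.08156839] [(np.float64(329.4), np.float64(203.53333333333333))]
```

Run:
```python
from h import *
th=-.1168;c,s=np.cos(th),np.sin(th);X=np.array([c,s]);Y=np.array([-s,c])
for n in('scene','side'):
    p=cv2.imread(f'pics/{n}0.png');d=np.load(f'pics/{n}0d.npy');m=camera_model(n);W=cloud(d,m)
    A=W[...,:2]@X;B=W[...,:2]@Y;Z=W[...,2]
    f=(abs(Z-.035)<.006)&(A>.4)&(A<.62)&(B>-.22)&(B<-.10)
    for lo,hi in((.4,.46),(.55,.62)):
        pass
    g=(abs(Z-.035)<.006)&(A>.42)&(A<.60)&(B>-.25)&(B<.03)
    print(n,'A hist near',np.histogram(A[g],bins=np.arange(.42,.6,.004)))
    far=(abs(Z-.035)<.005)&(A>.545)&(A<.58)&(B>-.25)&(B<.25)
    print('far fence A',np.median(A[far]),np.percentile(A[far],[3,97]),'B range',np.percentile(B[far],[0,.5,2,98,99.5,100]))
    # slope check
    print(np.polyfit(B[far],A[far],1))
    hsv=cv2.cvtColor(p,cv2.COLOR_BGR2HSV)
    k=cv2.inRange(hsv,(105,120,40),(125,255,255))>0
    b=k&(A>.45)&(A<.6)&(W[...,1]>.1)&(W[...,1]<.18)&(Z>.03)
    print('plate A',A[b].min(),A[b].max(),'B',np.percentile(B[b],[2,50,98]),Z[b].max())
    r=(cv2.inRange(hsv,(0,150,80),(8,255,255))>0)&(W[...,0]<.48)&(W[...,0]>.4)&(W[...,1]<-.1)&(Z>.03)&(Z<.08)&(W[...,1]>-.25)
    cc=W[r]; print('bar pca',cc.mean(0),cv2.PCACompute(cc[:,:2].astype(np.float32),None)[1][0],'AB',A[r].mean(),B[r].mean(), cc[:,1].min(),cc[:,1].max())
```

```text
scene A hist near (array([ 0,  0,  0,  2,  9,  7,  8, 13, 79, 76, 46,  1,  0,  0,  0,  0,  0,
        0,  0,  0,  0,  0,  0,  0,  0,  0,  0,  0,  0,  0,  0,  0,  0, 63,
       66, 51,  1,  0,  0,  0,  0,  0,  0,  0]), array([0.42 , 0.424, 0.428, 0.432, 0.436, 0.44 , 0.444, 0.448, 0.452,
       0.456, 0.46 , 0.464, 0.468, 0.472, 0.476, 0.48 , 0.484, 0.488,
       0.492, 0.496, 0.5  , 0.504, 0.508, 0.512, 0.516, 0.52 , 0.524,
       0.528, 0.532, 0.536, 0.54 , 0.544, 0.548, 0.552, 0.556, 0.56 ,
       0.564, 0.568, 0.572, 0.576, 0.58 , 0.584, 0.588, 0.592, 0.596]))
far fence A 0.5572869616998675 [0.54653258 0.56315837] B range [-0.10026885 -0.09830898 -0.08964082  0.215808    0.21887059  0.21963996]
[-0.00562022  0.5572474 ]
plate A 0.46416367987236157 0.547543516726278 B [0.1892991  0.19292101 0.19616372] 0.06525659130241757
bar pca [ 0.43533546 -0.15210982  0.04212351] [-0.11197696  0.9937108 ] AB 0.4500954159516382 -0.1003417925593953 -0.18367178781820181 -0.10729255393565929
side A hist near (array([ 0,  0,  1,  3,  6,  4,  2, 15, 29, 33,  8,  0,  0,  0,  0,  0,  0,
        0,  0, 
[... 183 characters left out ...]
   0.456, 0.46 , 0.464, 0.468, 0.472, 0.476, 0.48 , 0.484, 0.488,
       0.492, 0.496, 0.5  , 0.504, 0.508, 0.512, 0.516, 0.52 , 0.524,
       0.528, 0.532, 0.536, 0.54 , 0.544, 0.548, 0.552, 0.556, 0.56 ,
       0.564, 0.568, 0.572, 0.576, 0.58 , 0.584, 0.588, 0.592, 0.596]))
far fence A 0.5562864470635072 [0.54873244 0.56153401] B range [-0.10017303 -0.09596312 -0.09381342  0.22043486  0.22120817  0.22303172]
[-0.00067363  0.55629101]
plate A 0.46390688182638784 0.5491286999286682 B [0.19294219 0.19787131 0.20177827] 0.0658454235170669
bar pca [ 0.43532386 -0.14436015  0.04359162] [-0.12104326  0.99264723] AB 0.44918078678499596 -0.09264627075184843 -0.1822322920525341 -0.10149987411485673
```

Run:
```python
from h import *
m=camera_model('scene')
for n,u,v,z in(('spare top',246,333,.043),('tape',295,370,.019),('jar top',387,143,.092),('can top',341,105,.159),('knob top',368.5,187,.078)):
    print(n,ray(u,v,z,m).round(3))
print(R.from_rotvec(get_obs()['tool_rot']).as_matrix().round(3))
m=camera_model('side');print('knob top side',ray(330.4,199.5,.078,m).round(3))
```

```text
spare top [0.551 0.262 0.043]
tape [0.436 0.281 0.019]
jar top [ 0.441 -0.351  0.092]
can top [ 0.583 -0.37   0.159]
knob top [ 0.441 -0.189  0.078]
[[-0.     0.362 -0.932]
 [ 0.002 -0.932 -0.362]
 [-1.    -0.002 -0.   ]]
knob top side [ 0.439 -0.176  0.078]
```

```bash
python3 -m crank '[[[0.015,0.037,0.005,3],[0.030,0.075,0.01,6],[0.045,0.113,0.01,9],[0.060,0.150,0.01,12],[0.076,0.188,0.01,15]]]' 0 && python3 -m crank '[[[0.015,0.037,0,3],[0.030,0.075,0,6],[0.045,0.113,0,9],[0.060,0.150,0,12],[0.076,0.188,0,15]]]' 0 && python3 -m crank '[[[0.015,0.037,0,3],[0.030,0.075,0,6],[0.045,0.113,0,9],[0.060,0.150,0,12],[0.076,0.188,0,16]]]' 0
python3 - <<'E'
from h import *
o=get_obs();print(o['tool_pos'],R.from_rotvec(o['tool_rot']).as_matrix()[:,1],o['q'])
E
```

```text
t: 0.57
tool_pos: [0.3026, -0.3928, 0.2409]
tool_rot: [1.858, 0.61, -1.858]
contact_force: [0.5, -0.6, 0.3]
opening: 0.0258
t: 0.98
tool_pos: [0.3785, -0.2046, 0.2411]
tool_rot: [1.686, 0.81, -1.686]
contact_force: [1.1, -1.3, 0.5]
opening: 0.0001
t: 1.4
tool_pos: [0.4545, -0.0165, 0.2413]
tool_rot: [1.493, 0.996, -1.493]
contact_force: [0.2, -0.8, 0.7]
opening: 0.0001
[ 0.45454786 -0.01645932  0.24127341] [ 9.23297193e-01 -3.84085798e-01  6.27608746e-04] [-1.99914439e-01 -3.80370906e-01  1.97984786e+00 -2.32342507e-04
  1.54152176e+00  1.94309879e-01]
```

```bash
python3 -m crank '[[[0.015,0.037,0,3],[0.030,0.075,0,6],[0.045,0.113,0,9],[0.060,0.150,0,12],[0.076,0.188,0,16]]]' 0 && python3 -m crank '[[[0,0,-0.03,0],[0,0,-0.06,0],[0,0,-0.09,0],[0,0,-0.11,0],[0,0,-0.11,0]]]' 0
python3 - <<'E'
from h import *
o=get_obs();print(o['tool_pos'],R.from_rotvec(o['tool_rot']).as_matrix()[:,1],o['q'],o['contact_force'])
print(camera_model('wrist'))
for n in('scene','side','wrist'):
    p,d=get_image(n);np.save(f'pics/{n}1d.npy',d);cv2.imwrite(f'pics/{n}1.png',p[:,:,::-1])
p=cv2.imread('pics/side1.png')[190:340,220:380];cv2.imwrite('pics/side1z.png',cv2.resize(p,None,fx=4,fy=4))
E
```

```text
t: 1.82
tool_pos: [0.5305, 0.1716, 0.241]
tool_rot: [1.293, 1.153, -1.293]
contact_force: [0.6, -0.9, -0.7]
opening: -0.0
t: 2.23
tool_pos: [0.5264, 0.169, 0.1249]
tool_rot: [1.288, 1.157, -1.305]
contact_force: [-0.8, 0.2, -0.7]
opening: -0.0001
[0.52636776 0.16896125 0.12494991] [ 0.99304008 -0.11729381 -0.01065673] [ 1.75977743e-01 -2.12797195e-02  1.87091244e+00  4.56547124e-07
  1.30309294e+00  2.93531607e-01] [-0.84649754  0.1568278  -0.7398048 ]
{'fx': 371.90927645710997, 'fy': 371.90927645710997, 'cx': 274.6588908426075, 'cy': 207.057255689149, 'xyz': array([0.53747114, 0.25158585, 0.26730874]), 'attitude': array([ 2.80707762, -0.16289443, -0.04037416])}
```

View pics/side1z.png

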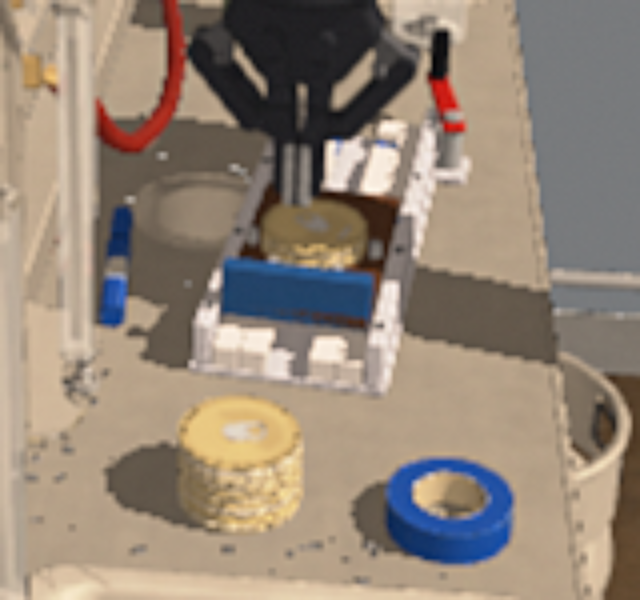

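View pics/wrist1.png

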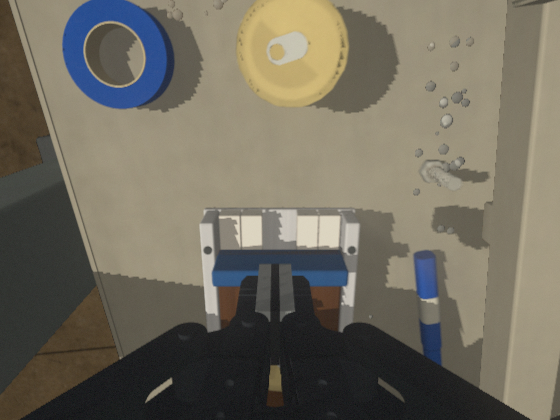

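View pics/scene1.png

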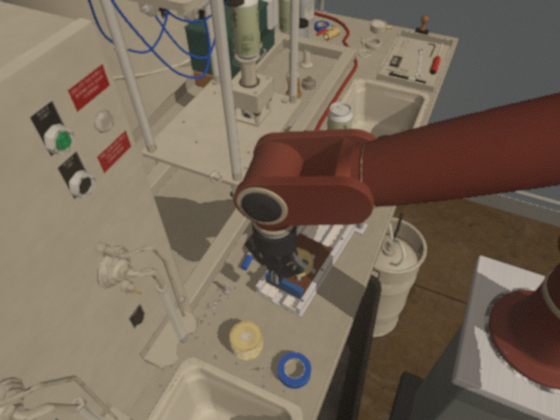

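The wrist view shows the plate at (280,266) between the fences, with the shut fingertips at (275,285). The arm is clear of the spare stack and the filler. I'll measure the plate and finger depth from this view.

Run:
```python
from h import *
m={'fx': 371.90927645710997, 'fy': 371.90927645710997, 'cx': 274.6588908426075, 'cy': 207.057255689149, 'xyz': np.array([0.53747114, 0.25158585, 0.26730874]), 'attitude': np.array([ 2.80707762, -0.16289443, -0.04037416])}
d=np.load('pics/wrist1d.npy');W=cloud(d,m);th=-.1168;X=np.array([np.cos(th),np.sin(th)]);Y=np.array([-X[1],X[0]])
A=W[...,:2]@X;B=W[...,:2]@Y;Z=W[...,2]
for r in range(200,320,6):
    print(r,[(round(A[r,c],3),round(B[r,c],3),round(Z[r,c],3)) for c in(230,268,285,320)])
print('fence cols row 240', [(c,round(A[240,c],3),round(Z[240,c],3)) for c in range(196,366,6)])
o=get_obs();print('tcp AB',o['tool_pos'][:2]@X,o['tool_pos'][:2]@Y,o['tool_pos'])
```

```text
200 [(np.float64(0.467), np.float64(0.224), np.float64(-0.006)), (np.float64(0.497), np.float64(0.224), np.float64(-0.006)), (np.float64(0.51), np.float64(0.224), np.float64(-0.006)), (np.float64(0.537), np.float64(0.224), np.float64(-0.006))]
206 [(np.float64(0.467), np.float64(0.22), np.float64(-0.005)), (np.float64(0.497), np.float64(0.22), np.float64(-0.006)), (np.float64(0.51), np.float64(0.22), np.float64(-0.005)), (np.float64(0.537), np.float64(0.22), np.float64(-0.006))]
212 [(np.float64(0.469), np.float64(0.219), np.float64(0.006)), (np.float64(0.497), np.float64(0.217), np.float64(0.002)), (np.float64(0.51), np.float64(0.217), np.float64(0.0)), (np.float64(0.536), np.float64(0.219), np.float64(0.006))]
218 [(np.float64(0.47), np.float64(0.217), np.float64(0.015)), (np.float64(0.497), np.float64(0.212), np.float64(0.001)), (np.float64(0.51), np.float64(0.212), np.float64(0.0)), (np.float64(0.535), np.float64(0.218), np.float64(0.015))]
224 [(np.float64(0.469), np.float64(0.213), np.float64(0.014)), (np.float64(0.497), np.float64(0.207), np.float64(0.001)), (np.float64(0.51),
[... 4378 characters left out ...]
oat64(0.511), np.float64(0.001)), (292, np.float64(0.516), np.float64(-0.001)), (298, np.float64(0.519), np.float64(0.014)), (304, np.float64(0.524), np.float64(0.015)), (310, np.float64(0.528), np.float64(0.014)), (316, np.float64(0.533), np.float64(0.013)), (322, np.float64(0.537), np.float64(0.015)), (328, np.float64(0.542), np.float64(0.014)), (334, np.float64(0.546), np.float64(0.013)), (340, np.float64(0.55), np.float64(0.015)), (346, np.float64(0.552), np.float64(0.029)), (352, np.float64(0.556), np.float64(0.029)), (358, np.float64(0.569), np.float64(-0.007)), (364, np.float64(0.574), np.float64(-0.007))]
tcp AB 0.5077579788406653 0.2303283188833386 [0.53113966 0.16958763 0.13253008]
```

Plate face at B=0.197 and TCP at B=0.230, so the finger's front is about 23 mm behind the plate, and it's centred between the fences. I'll descend to about 34 mm.

```bash
python3 -m crank '[[[0,0,-0.03,0],[0,0,-0.055,0],[0,0,-0.08,0],[0,0,-0.097,0],[0,0,-0.097,0]]]' 0 &&  python3 -m crank '[[[0,0,0,0],[0,0,0,0],[0,0,0,0]]]' 0
```

```text
t: 2.8
tool_pos: [0.5291, 0.1691, 0.0326]
tool_rot: [1.293, 1.153, -1.299]
contact_force: [0.1, 0.2, -0.5]
opening: 0.0001
t: 3.05
tool_pos: [0.5327, 0.1699, 0.0372]
tool_rot: [1.299, 1.148, -1.291]
contact_force: [0.6, -0.3, -0.6]
opening: 0.0001
```

```bash
python3 -m crank '[[[-0.0005,-0.005,-0.001,0],[-0.001,-0.010,-0.003,0],[-0.002,-0.015,-0.003,0],[-0.0025,-0.020,-0.003,0],[-0.003,-0.025,-0.003,0]]]' 0 &&  python3 -m crank '[[[-0.0006,-0.005,0,0],[-0.0012,-0.01,0,0],[-0.0018,-0.015,0,0],[-0.0023,-0.020,0,0],[-0.003,-0.025,0,0]]]' 0
```

```text
t: 3.47
tool_pos: [0.5274, 0.1448, 0.0314]
tool_rot: [1.298, 1.152, -1.295]
contact_force: [0.3, 4.5, -0.3]
opening: 0.0001
t: 3.88
tool_pos: [0.5245, 0.12, 0.0314]
tool_rot: [1.298, 1.152, -1.294]
contact_force: [-0.2, 6.0, -0.2]
opening: -0.0
```

```bash
python3 -m crank '[[[-0.0009,-0.008,0,0],[-0.0018,-0.016,0,0],[-0.0028,-0.024,0,0],[-0.0037,-0.032,0,0],[-0.0047,-0.040,0,0]]]' 0 &&  python3 -m crank '[[[-0.0009,-0.007,0,0],[-0.0018,-0.015,0,0],[-0.0026,-0.022,0,0],[-0.0035,-0.030,0,0],[-0.0041,-0.035,0,0]]]' 0
```

```text
t: 4.3
tool_pos: [0.5197, 0.0799, 0.0314]
tool_rot: [1.298, 1.152, -1.294]
contact_force: [1.1, 5.2, -1.4]
opening: 0.0003
t: 4.72
tool_pos: [0.5156, 0.0445, 0.0314]
tool_rot: [1.297, 1.152, -1.295]
contact_force: [0.6, 5.8, -0.2]
opening: -0.0001
```

```bash
python3 -m crank '[[[-0.0004,-0.004,0,0],[-0.0009,-0.008,0,0],[-0.0013,-0.011,0,0],[-0.0017,-0.014,0,0],[-0.002,-0.017,0,0]]]' 0; for i in 1; do python3 -m crank '[[[-0.0001,-0.001,0,0],[-0.0002,-0.002,0,0],[-0.0003,-0.003,0,0],[-0.0004,-0.004,0,0],[-0.0006,-0.005,0,0]]]' 0; done
```

```text
t: 5.13
tool_pos: [0.5136, 0.028, 0.0314]
tool_rot: [1.297, 1.152, -1.295]
contact_force: [0.5, 6.1, 0.0]
opening: 0.0003
t: 5.55
tool_pos: [0.513, 0.0231, 0.0313]
tool_rot: [1.297, 1.152, -1.295]
contact_force: [0.7, 5.5, -0.1]
opening: -0.0
```

```bash
python3 -m crank '[[[-0.0001,-0.001,0,0],[-0.0002,-0.002,0,0],[-0.0003,-0.003,0,0]]]' 0
```

```text
t: 5.8
tool_pos: [0.5124, 0.0198, 0.0312]
tool_rot: [1.296, 1.152, -1.296]
contact_force: [0.1, 5.9, 0.2]
opening: 0.0001
```

```bash
python3 -m crank '[[[-0.0001,-0.001,0,0],[-0.0002,-0.002,0,0]]]' 0
```

```text
t: 5.97
tool_pos: [0.5124, 0.018, 0.0312]
tool_rot: [1.297, 1.152, -1.295]
contact_force: [-0.3, 5.3, 0.4]
opening: 0.0
```

```bash
python3 -m crank '[[[-0.0001,-0.001,0,0],[-0.0002,-0.002,0,0]]]' 0
```

```text
t: 6.13
tool_pos: [0.5122, 0.016, 0.0312]
tool_rot: [1.297, 1.152, -1.295]
contact_force: [0.9, 6.2, -0.5]
opening: 0.0004
```

```bash
python3 -m crank '[[[-0.0001,-0.001,0,0]]]' 0
```

```text
t: 6.22
tool_pos: [0.5121, 0.015, 0.0312]
tool_rot: [1.297, 1.152, -1.295]
contact_force: [0.2, 6.0, -1.1]
opening: -0.0002
```

```bash
python3 -m crank '[[[-0.0001,-0.001,0,0]]]' 0
```

```text
t: 6.3
tool_pos: [0.512, 0.014, 0.0312]
tool_rot: [1.297, 1.152, -1.295]
contact_force: [0.6, 5.3, 0.2]
opening: 0.0002
```

```bash
python3 -m crank '[[[-0.0001,-0.001,0,0]]]' 0
```

```text
t: 6.38
tool_pos: [0.5119, 0.013, 0.0312]
tool_rot: [1.297, 1.152, -1.295]
contact_force: [0.4, 4.7, -0.2]
opening: 0.0001
```

Run:
```python
from h import *
th=-.1168;X=np.array([np.cos(th),np.sin(th)]);Y=np.array([-X[1],X[0]])
m=camera_model('side');p,d=get_image('side');cv2.imwrite('pics/side2.png',cv2.resize(p[190:340,220:380,::-1],None,fx=4,fy=4));W=cloud(d,m)
hsv=cv2.cvtColor(p,cv2.COLOR_RGB2HSV)
b=(cv2.inRange(hsv,(105,120,40),(125,255,255))>0)&(W[...,0]>.45)&(W[...,0]<.6)&(W[...,1]>-.02)&(W[...,1]<.18)&(W[...,2]>.02)
print(b.sum(),np.percentile(W[b][:,2],[2,50,98]),np.percentile(W[b][:,:2]@Y,[5,50,95]))
```

```text
287 [0.02401937 0.04143684 0.05808543] [0.05658319 0.06076642 0.0659959 ]
```

View pics/side2.png

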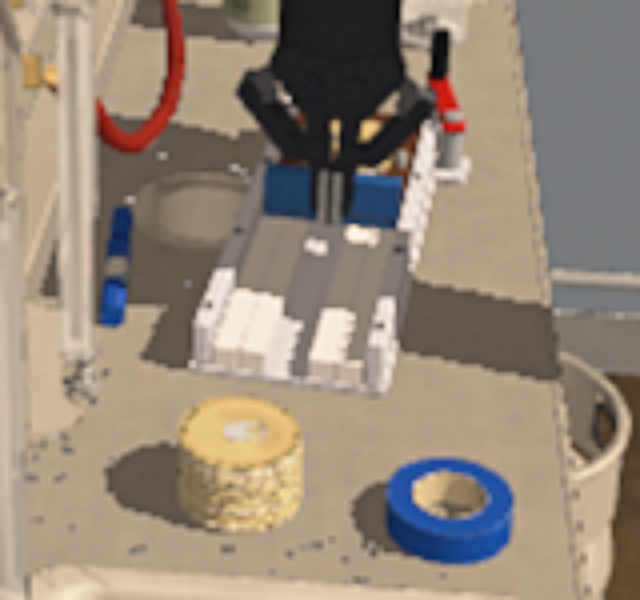

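The blue plate's top fell from about 64–65 mm to 58 mm, and its face sits at B≈0.061, so the board seems to have dropped. I'll back off, rise and check from above.

```bash
python3 -m crank '[[[0.0006,0.005,0,0],[0.0015,0.013,0,0],[0.0025,0.022,0,0],[0.003,0.026,0.02,0],[0.003,0.026,0.05,0]]]' 0;python3 -m crank '[[[0,0,0.03,0],[0,0,0.06,0],[0,0,0.085,0],[0,0,0.085,0],[0,0,0.085,0]]]' 0
python3 - <<'E'
from h import *
th=-.1168;X=np.array([np.cos(th),np.sin(th)]);Y=np.array([-X[1],X[0]])
get_obs()
for n in('wrist','side'):
    m=camera_model(n);p,d=get_image(n);cv2.imwrite(f'pics/{n}3.png',p[:,:,::-1]);W=cloud(d,m)
    hsv=cv2.cvtColor(p,cv2.COLOR_RGB2HSV)
    b=(cv2.inRange(hsv,(105,120,40),(125,255,255))>0)&(W[...,0]>.45)&(W[...,0]<.6)&(W[...,1]>-.02)&(W[...,1]<.1)&(W[...,2]>.02)
    w=W[b];B=w[:,:2]@Y
    t=w[:,2]>w[:,2].max()-.006
    print(n,b.sum(),np.percentile(w[:,2],[2,50,95,99]),np.percentile(B,[5,50,95]),'top z by side', [np.median(w[t&(w[:,0]<.505),2]),np.median(w[t&(w[:,0]>.505),2])])
E
```

```text
t: 6.85
tool_pos: [0.512, 0.0398, 0.0782]
tool_rot: [1.291, 1.158, -1.301]
contact_force: [0.3, -0.2, -0.4]
opening: -0.0001
t: 7.27
tool_pos: [0.5164, 0.0389, 0.1686]
tool_rot: [1.297, 1.148, -1.292]
contact_force: [0.1, 0.1, -0.7]
opening: 0.0
wrist 911 [0.05305506 0.05505231 0.05617112 0.05655208] [0.05226299 0.05689289 0.06102447] top z by side [np.float64(0.05491560270310461), np.float64(0.055063430507082456)]
side 360 [0.02654222 0.0438088  0.05683545 0.05831687] [0.05688424 0.06106469 0.06482411] top z by side [np.float64(0.056249843407900624), np.float64(0.05593812098173323)]
```

View pics/wrist3.png

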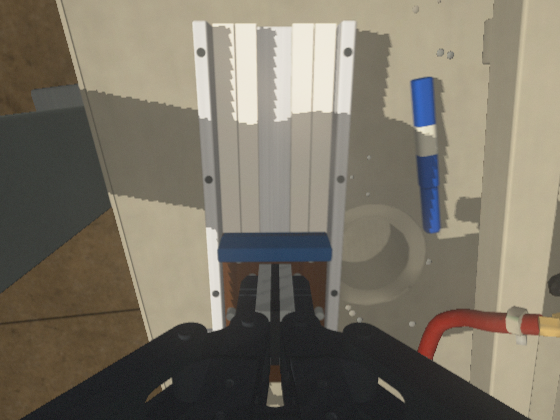

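Run:
```python
from h import *
th=-.1168;X=np.array([np.cos(th),np.sin(th)]);Y=np.array([-X[1],X[0]])
m=camera_model('wrist');p,d=get_image('wrist');W=cloud(d,m)
A=W[...,:2]@X;B=W[...,:2]@Y
for (u,v) in((203,100),(346,100),(318,60),(275,60),(230,243),(320,243),(320,257),(275,29)): print((u,v),A[v,u].round(4),B[v,u].round(4),W[v,u,2].round(4))
print('edges',[(v,B[v,340].round(4),W[v,340,2].round(3)) for v in range(16,30,2)],[(v,B[v,300].round(4),W[v,300,2].round(3)) for v in range(228,240,2)])
o=get_obs();print(o['tool_pos'],o['contact_force'])
p,d=get_image('scene');cv2.imwrite('pics/scene3.png',cv2.resize(p[150:330,200:440,::-1],None,fx=3.3,fy=3.3))
```

```text
(203, 100) 0.4559 0.1686 0.0354
(346, 100) 0.5568 0.1685 0.0345
(318, 60) 0.5382 0.1958 0.0149
(275, 60) 0.5067 0.1962 0.0056
(230, 243) 0.4714 0.0613 0.0416
(320, 243) 0.5416 0.0617 0.0426
(320, 257) 0.5405 0.0555 0.0543
(275, 29) 0.5067 0.2173 0.0078
edges [(16, np.float64(0.2271), np.float64(-0.001)), (18, np.float64(0.2254), np.float64(0.001)), (20, np.float64(0.2245), np.float64(-0.001)), (22, np.float64(0.2203), np.float64(0.02)), (24, np.float64(0.2189), np.float64(0.021)), (26, np.float64(0.2177), np.float64(0.02)), (28, np.float64(0.2164), np.float64(0.021))] [(228, np.float64(0.0653), np.float64(0.02)), (230, np.float64(0.0631), np.float64(0.019)), (232, np.float64(0.0615), np.float64(0.02)), (234, np.float64(0.0616), np.float64(0.024)), (236, np.float64(0.0613), np.float64(0.028)), (238, np.float64(0.0612), np.float64(0.032))]
[0.51399307 0.03879452 0.1644758 ] [-0.7582094  -0.16895876  0.51298531]
```

View pics/scene3.png

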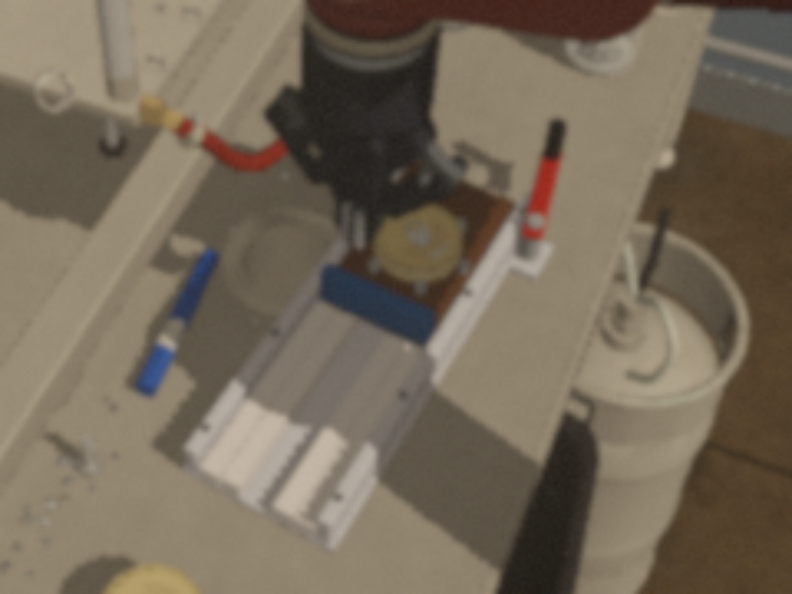

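The scene view and the numbers agree that the board is dropped and level: plate top 55 mm, face at guide y≈+1 mm, so its origin is at about -74 mm. The ends are within the pins, and the keeper is still open at about 0.26 rad. I'll work out the keeper path next.

```bash
cat > plan.py <<'E'
import numpy as np
th=-.1168;X=np.array([np.cos(th),np.sin(th)]);Y=np.array([-X[1],X[0]])
O=.507*X+.0605*Y;P=O-.066*X-.128*Y
def fin(phi,off):
    k=P+.07*(np.sin(phi)*X-np.cos(phi)*Y)
    return k-off*(np.cos(phi)*X+np.sin(phi)*Y),k
E
python3 - <<'E'
from plan import *
print(P,fin(.258,0)[1],'start',fin(.258,.04)[0])
for f in list(np.arange(.258,1.571,.0875))+[1.571]:print(round(f,3),fin(f,.0175)[0].round(4))
E
python3 -m crank '[[[-0.008,-0.015,0,-5],[-0.015,-0.03,0,-10],[-0.022,-0.046,0,-15],[-0.03,-0.062,0,-20],[-0.038,-0.078,0,-25]]]' 0; python3 -m crank '[[[-0.008,-0.015,0,-5],[-0.015,-0.03,0,-10],[-0.022,-0.046,0,-15],[-0.03,-0.062,0,-20],[-0.038,-0.078,0,-25]]]' 0; python3 -m crank '[[[-0.008,-0.015,0,-5],[-0.015,-0.03,0,-10],[-0.022,-0.046,0,-15],[-0.03,-0.062,0,-20],[-0.038,-0.077,0,-25]]]' 0;python3 -m crank '[[[0,0,0,0],[0,0,0,0],[0,0,0,0]]]' 0
```

```text
[ 0.43012922 -0.11843186] [ 0.43998041 -0.18773521] start [ 0.40037849 -0.19336446]
0.258 [ 0.4227 -0.1902]
0.346 [ 0.429  -0.1906]
0.433 [ 0.4353 -0.1904]
0.521 [ 0.4415 -0.1897]
0.608 [ 0.4477 -0.1884]
0.696 [ 0.4538 -0.1866]
0.783 [ 0.4596 -0.1843]
0.871 [ 0.4653 -0.1814]
0.958 [ 0.4706 -0.1781]
1.046 [ 0.4757 -0.1744]
1.133 [ 0.4804 -0.1702]
1.221 [ 0.4848 -0.1656]
1.308 [ 0.4887 -0.1606]
1.396 [ 0.4921 -0.1553]
1.483 [ 0.4951 -0.1498]
1.571 [ 0.4976 -0.144 ]
1.571 [ 0.4976 -0.144 ]
t: 7.88
tool_pos: [0.4758, -0.0399, 0.1645]
tool_rot: [1.606, 0.893, -1.61]
contact_force: [0.6, -0.1, 1.3]
opening: 0.0
t: 8.3
tool_pos: [0.4378, -0.1178, 0.1646]
tool_rot: [1.893, 0.563, -1.897]
contact_force: [-0.5, 0.4, 0.7]
opening: -0.0002
t: 8.72
tool_pos: [0.3999, -0.1948, 0.1646]
tool_rot: [2.147, 0.152, -2.152]
contact_force: [-0.6, 0.2, 0.2]
opening: -0.0001
t: 8.97
tool_pos: [0.4009, -0.1938, 0.1654]
tool_rot: [2.146, 0.158, -2.148]
contact_force: [0.2, -0.3, -0.3]
opening: 0.0001
```

Run:
```python
from h import *
from plan import *
m=camera_model('wrist');p,d=get_image('wrist');cv2.imwrite('pics/wrist4.png',p[:,:,::-1]);W=cloud(d,m)
hsv=cv2.cvtColor(p,cv2.COLOR_RGB2HSV)
v=(hsv[...,2]<70)&(abs(W[...,2]-.078)<.006)
w=W[v];print(v.sum(),w.mean(0) if v.any() else'',w.min(0),w.max(0),np.argwhere(v).mean(0))
r=(cv2.inRange(hsv,(0,150,80),(8,255,255))>0)&(abs(W[...,2]-.042)<.006);w=W[r];print(r.sum(),w.mean(0),cv2.PCACompute(w[:,:2].astype(np.float32),None)[1][0])
```

```text
453 [ 0.4520914  -0.33582135  0.08111237] [ 0.42017694 -0.35870496  0.07218534] [ 0.47415665 -0.32870438  0.08398625] [169.89845475 512.70860927]
1933 [ 0.43732469 -0.14973385  0.04237323] [-0.11681102  0.99315417]
```

View pics/wrist4.png

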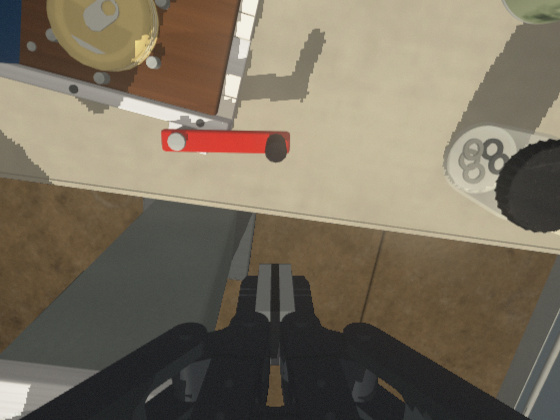

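The wrist view shows the knob's top at (276,148), straight ahead of the fingers (x≈275), with the bar to its left, so the alignment is good. I'll lower the tool.

```bash
python3 - <<'E'
from h import *
print(ray(276,145,.078,camera_model('wrist')))
E
python3 -m crank '[[[0,0,-0.03,0],[0,0,-0.06,0],[0,0,-0.085,0],[0,0,-0.105,0],[0,0,-0.113,0]]]' 0;python3 -m crank '[[[0,0,0,0],[0,0,0,0],[0,0,0,0]]]' 0
```

```text
[ 0.44597808 -0.18785466  0.078     ]
t: 9.43
tool_pos: [0.3993, -0.1922, 0.0497]
tool_rot: [2.142, 0.161, -2.152]
contact_force: [-0.1, -0.2, -0.1]
opening: -0.0
t: 9.68
tool_pos: [0.4023, -0.195, 0.0549]
tool_rot: [2.148, 0.154, -2.143]
contact_force: [-0.1, -0.2, 0.4]
opening: 0.0
```

```bash
python3 -m crank '[[[0.006,0.001,0,0],[0.012,0.002,0,0],[0.017,0.0025,0,0],[0.022,0.003,0,0]]]' 0;python3 -m crank '[[[0.006,-0.0004,0,5],[0.0126,-0.0002,0,10],[0.0188,0.0005,0,15],[0.025,0.0018,0,20],[0.031,0.0036,0,25]]]' 0
```

```text
t: 10.02
tool_pos: [0.4242, -0.1917, 0.0541]
tool_rot: [2.147, 0.154, -2.145]
contact_force: [-1.2, -0.3, 1.5]
opening: 0.0001
t: 10.43
tool_pos: [0.4549, -0.1883, 0.0536]
tool_rot: [1.888, 0.567, -1.889]
contact_force: [-1.4, -1.3, 0.3]
opening: -0.0001
```

```bash
python3 -m crank '[[[0.0058,0.0023,0,5],[0.0115,0.0052,0,10],[0.0168,0.0085,0,15],[0.0219,0.0122,0,20],[0.0266,0.0164,0,25]]]' 0
python3 - <<'E'
from h import *
p,d=get_image('wrist');cv2.imwrite('pics/wrist5.png',p[:,:,::-1])
E
```

```text
t: 10.85
tool_pos: [0.4817, -0.1718, 0.0536]
tool_rot: [1.601, 0.896, -1.601]
contact_force: [0.0, -1.1, -0.4]
opening: -0.0001
```

View pics/wrist5.png

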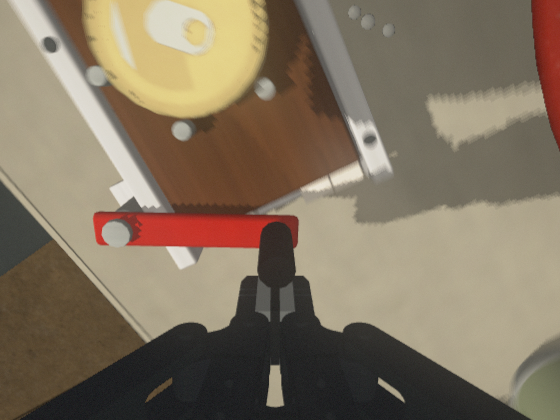

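The keeper is following the fingers. The knob at (276,250) is centred on them, and the bar is passing over the front of the guide. I'll carry on to the stop.

```bash
python3 -m crank '[[[0.0044,0.0046,0,5],[0.0083,0.0096,0,10],[0.0117,0.0149,0,15],[0.0147,0.0204,0,20],[0.017,0.025,0,25]]]' 0
```

```text
t: 11.32
tool_pos: [0.4985, -0.1466, 0.0536]
tool_rot: [1.293, 1.151, -1.293]
contact_force: [0.7, -1.2, -1.3]
opening: -0.0
```

```bash
python3 -m crank '[[[0.0001,0.001,0,0],[0.0002,0.002,0,0]]]' 0
```

```text
t: 11.48
tool_pos: [0.4983, -0.1446, 0.0535]
tool_rot: [1.297, 1.149, -1.297]
contact_force: [0.3, -0.1, 0.3]
opening: 0.0003
```

```bash
python3 -m crank '[[[0.0001,0.001,0,0],[0.0002,0.002,0,0]]]' 0
python3 -m crank '[[[0.0001,0.001,0,0],[0.0002,0.002,0,0]]]' 0
python3 - <<'E'
from h import *
m=camera_model('wrist');p,d=get_image('wrist');cv2.imwrite('pics/wrist6.png',p[:,:,::-1]);W=cloud(d,m)
hsv=cv2.cvtColor(p,cv2.COLOR_RGB2HSV)
r=(cv2.inRange(hsv,(0,150,80),(8,255,255))>0)&(abs(W[...,2]-.042)<.008);w=W[r];e=cv2.PCACompute(w[:,:2].astype(np.float32),None)[1][0];print(r.sum(),w.mean(0),e,'phi',np.pi/2+np.arctan2(e[1]*np.sign(e[0]),abs(e[0]))+.1168)
E
```

```text
t: 11.65
tool_pos: [0.4983, -0.1443, 0.0537]
tool_rot: [1.294, 1.146, -1.298]
contact_force: [0.2, -9.4, -1.8]
opening: -0.0
t: 11.82
tool_pos: [0.4983, -0.1441, 0.0537]
tool_rot: [1.291, 1.144, -1.299]
contact_force: [-0.6, -16.0, -3.0]
opening: 0.0
5223 [ 0.46719823 -0.12112742  0.04216907] [ 0.9936779  -0.11226824] phi 1.5750909
```

View pics/wrist6.png

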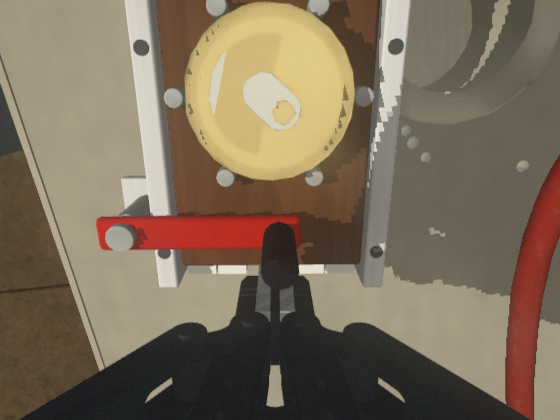

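The keeper is at its stop: force rose to 16 N and the measured angle is about 1.57 rad. The bar lies across the board with the knob at (280,250). I'll back off toward -y, rise and check.

```bash
python3 -m crank '[[[-0.001,-0.006,0,0],[-0.002,-0.014,0,0],[-0.003,-0.025,0,0],[-0.003,-0.03,0.03,0],[-0.003,-0.03,0.06,0]]]' 0;python3 -m crank '[[[0,0,0.03,0],[0,-0.01,0.06,0],[0,-0.02,0.08,0],[0,-0.02,0.08,0],[0,-0.02,0.08,0]]]' 0;python3 -m crank '[[[0,0,0,0],[0,0,0,0],[0,0,0,0],[0,0,0,0],[0,0,0,0]]]' 0
python3 - <<'E'
from h import *
th=-.1168;X=np.array([np.cos(th),np.sin(th)]);Y=np.array([-X[1],X[0]])
for n in('wrist','side','scene'):
    m=camera_model(n);p,d=get_image(n);cv2.imwrite(f'pics/{n}7.png',p[:,:,::-1]);W=cloud(d,m)
    hsv=cv2.cvtColor(p,cv2.COLOR_RGB2HSV)
    if n=='wrist':
        r=(cv2.inRange(hsv,(0,150,80),(8,255,255))>0)&(abs(W[...,2]-.042)<.008);w=W[r];e=cv2.PCACompute(w[:,:2].astype(np.float32),None)[1][0];print('phi',np.pi/2+np.arctan2(e[1]*np.sign(e[0]),abs(e[0]))+.1168)
    b=(cv2.inRange(hsv,(105,120,40),(125,255,255))>0)&(W[...,0]>.45)&(W[...,0]<.6)&(W[...,1]>-.02)&(W[...,1]<.1)&(W[...,2]>.02)
    w=W[b]
    if len(w):print(n,b.sum(),np.percentile(w[:,2],[50,95,99]),np.percentile(w[:,:2]@Y,[5,50,95]))
cv2.imwrite('pics/side7z.png',cv2.resize(cv2.imread('pics/side7.png')[140:340,220:380],None,fx=3,fy=3))
E
```

```text
t: 12.28
tool_pos: [0.4931, -0.1709, 0.1115]
tool_rot: [1.296, 1.156, -1.3]
contact_force: [0.9, 0.4, 0.2]
opening: -0.0002
t: 12.7
tool_pos: [0.4958, -0.1915, 0.1946]
tool_rot: [1.297, 1.148, -1.295]
contact_force: [-0.1, 0.3, -0.9]
opening: -0.0002
t: 13.12
tool_pos: [0.4949, -0.19, 0.1922]
tool_rot: [1.295, 1.153, -1.296]
contact_force: [0.3, 0.3, -0.1]
opening: -0.0001
phi 1.8129985
side 360 [0.04338948 0.05679538 0.05794816] [0.05687202 0.06088656 0.06501533]
scene 62 [0.05449166 0.05746766 0.05771435] [0.05241633 0.05756024 0.06093128]
```

View pics/wrist7.png

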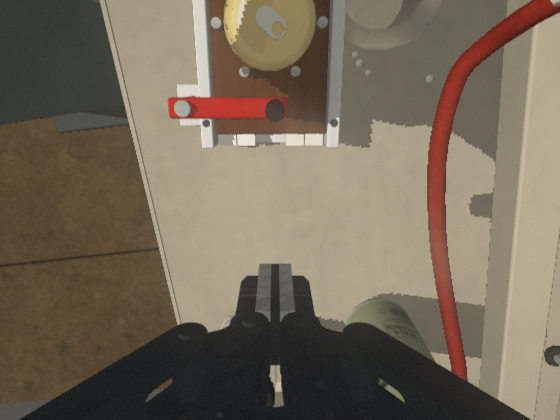

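View pics/side7z.png

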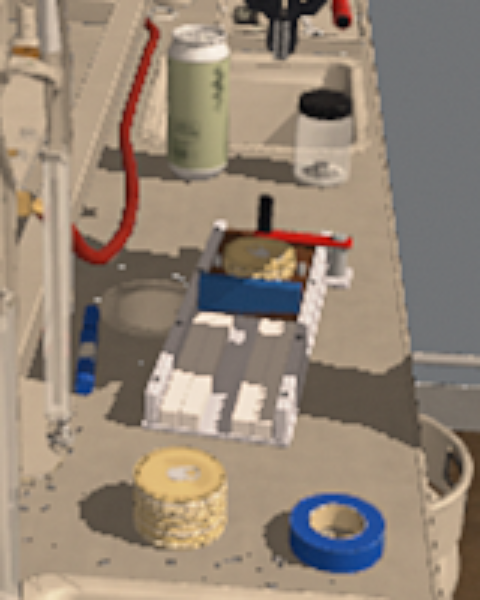

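The bar lies square across the board (pivot at (182,108), knob at (275,110)), the ends sit within the pins, and the bystanders are in place. The 1.81 rad reading came from the red hose getting into the colour mask. I'll hand the job in.

```bash
python3 -c "
from station import *
print(get_obs()['contact_force']);finish_job()"
```

```text
[-0.34043982  0.13839655 -0.30598251]
the job is handed in; nothing more can be done
```

The job is handed in: the board is in its notch and the keeper bar lies across it. It took about 13.5 s of the 54 s, and no verdict was reported.

**Board:** I pushed it about 13 cm by its blue end with shut fingertips, at about 5–6 N. I felt no clear stop. The drop showed in the cameras: the top of the blue end fell about 7 mm, to 55 mm. The board's origin ended at about -74 mm along the guide. That is 4 mm past the notch point, at the edge of its stated resting range but inside the 8 mm limit. The board looked level and stayed put while I turned the keeper.

**Keeper:** I swung it from about 0.26 rad to its stop by the knob. The force rose to 16 N there, and the camera measured 1.575 rad with the fingers still against the knob.

**Last checks:** After I backed off, the bar looked square across the board and the can ends sat within the pins. The bystanders in view looked unmoved, and the hand was clear with about 0 N on it. I judged the can ends and bystanders by eye rather than measuring them.

**Disagreement:** A final automatic angle reading gave 1.81 rad, which is past the stop. I discounted it because the red hose had probably got into the colour mask, and I did not re-measure with the hose masked out.

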